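# Pack the board stand's slot with spacer plates until it is snug

### The job

Take spacer plates from the black rack and push them, one after the other and each fully down, into the leaning slot behind the circuit board on the angled stand, side by side, until the last one goes in snugly and pushes the sprung board carrier off its stop; then stop, adding no more than needed. Leave the plates you do not need standing in the rack, and do not knock over the small bottle.

Things in the scene. Friction and masses are not known exactly. Their poses are not given: they have to be found in the camera images.
- stand: Grey angled board stand, base 150 x 160 mm. Origin: under the middle of its slot; z up, x from back wall to carrier. Its leaning slot lies between a fixed steel back wall and a sprung aluminium carrier with a green circuit board on its far side. The gap between them differs each time: 11.5 to 28.3 mm, so two or three plates; it is not told: add plates to find it.
- slot: Slot of the stand. Origin: on its floor at the foot of the back wall, mid-length (150 mm). z: up the slot, leaning 30 deg from vertical, to the back wall's side; plates go in along -z, tool tilted alike. y: along the slot. x: across the gap; plates rest on the back wall (x=0), the k-th at x=10k-5 mm. Lead-ins: above z=34 mm the wall flares 8 mm back, above z=24 mm the carrier 13 mm away; both end at z=46 mm, the top.
- carrier (a joint): How far the sprung carrier is pushed back along the slot's x (m): 0 on its stop, at most 0.016. Spring and weight press it to 0 with about 3 N, 4.5 N at 10 mm. It stays at 0 while the plates are loose; the plate that fills the gap must be pushed in (some 5 to 20 N) and pushes it back. If it is pushed back less than 1 mm, add one more plate.
- rack: Black rack, 138 x 90 mm, 36 mm high, with four upright slots 12 mm wide in which the four spacer plates stand. Origin: centre of its underside; z up, x across the slots, which lie at x = -45, -15, 15 and 45 mm and run along y. Their floor is 8 mm above the table.
- bottle_center (a point): Small white plastic bottle with a black cap, standing between stand and rack: 32 mm in diameter, 75 mm high. The point is half-way up on its axis.
- plate_a_mid (a point): Grey plastic spacer plate, about 70 g: 10 mm thick (x), 96 mm long (y), 50 mm high (z), upper and lower edges rounded, with a finger tab on the middle of its top: 14 mm wide in y, 10 mm thick, 25 to 57 mm above this point. The point is the plate's centre, 25 mm above its lower edge. The plates differ only in tab width; narrow tabs put in first leave room for fingers around wider ones.
- plate_b_mid (a point): Grey plastic spacer plate, about 70 g: 10 mm thick (x), 96 mm long (y), 50 mm high (z), upper and lower edges rounded, with a finger tab on the middle of its top: 28 mm wide in y, 10 mm thick, 25 to 57 mm above this point. The point is the plate's centre, 25 mm above its lower edge. The plates differ only in tab width; narrow tabs put in first leave room for fingers around wider ones.
- plate_c_mid (a point): Grey plastic spacer plate, about 70 g: 10 mm thick (x), 96 mm long (y), 50 mm high (z), upper and lower edges rounded, with a finger tab on the middle of its top: 42 mm wide in y, 10 mm thick, 25 to 57 mm above this point. The point is the plate's centre, 25 mm above its lower edge. The plates differ only in tab width; narrow tabs put in first leave room for fingers around wider ones.
- plate_d_mid (a point): Grey plastic spacer plate, about 70 g: 10 mm thick (x), 96 mm long (y), 50 mm high (z), upper and lower edges rounded, with a finger tab on the middle of its top: 56 mm wide in y, 10 mm thick, 25 to 57 mm above this point. The point is the plate's centre, 25 mm above its lower edge. The plates differ only in tab width; narrow tabs put in first leave room for fingers around wider ones.
There are look-alikes about, which are no part of the job. What is shaped like the stand but orange is not meant. What is shaped like the part that bears plate_a_mid but red is not meant.

How it is judged:
By the outcome, as a careful person would: the job done as asked, in the order asked, and still so for the second after the job is handed in, with the robot touching nothing.
It also fails if it takes over 72 s, if anything falls off the work surface, if the arm or the gripper's body presses on something with over 40 N, if the wrist force passes 120 N, or if a joint passes its speed limit or range.

### The arm

A 6-joint arm with a two-finger parallel gripper is mounted at the origin on the work surface. World frame = base frame: x ahead of the robot, y to its left, z up, the work surface at z = 0. Lengths are in m, angles in degrees, forces in N, time in s.
With the tool pointing down it reaches from about 0.375 to 0.9 m from the base axis. Payload 3.1 kg.
Tool frame: the origin (TCP) lies between the finger pads; the fingertips stand bot.tip_extent ahead of it and the grasp point (between the pads) lies 2 mm behind it (bot.tip_extent is the distance from the TCP to the fingertips, in m); z points along the fingers, y is the direction in which the jaws open and shut (so a half turn about z gives the same grasp; the last joint's range is limited). The gripper opens to 87 mm and grips with 3 to 60 N. Pads are 19 mm wide; open, the fingers measure 117 mm over their backs; the gripper's body (75 mm by 190 mm) begins 51 mm behind the grasp point.
Start: joints at [-81.618, 30.224, 82.088, -0, 67.689, -10.227], TCP at [0.199, -0.592, 0.209] pointing down, gripper open.
Joint ranges: [-176.69, 176.69], [-43.24, 126.21], [12.49, 139.97], [-82, 262], [0, 151.66], [-163.58, 163.58]. Speed limits (degrees/s): [159.86, 159.86, 180, 180, 180, 180].

### API

Orientations are given as a 3x3 rotation matrix whose columns are the frame's x, y, z axes.
In Python, from rig import bot, imaging, recognise, masks_of, mark_of gives the robot as it stands.
- The arm moves only by the tool send_rows, never from a script. Its argument "plan" is a list that holds one entry, the list of rows, each a list of 5 numbers: the shift along the world's x, y, z normalised to -1 to 1, where 1 is 0.03 m, then the turn about the world's z normalised to -1 to 1, where 1 is 0.1 rad, then the closure, from -1 (fully open) to 1 (shut). A call has 1 to 20 rows; each row shifts and turns the commanded pose from where the row before left it; what a row does not reach is not made up. A row lasts 1/10 s, in which the tool goes at most 50 mm and 8.59 degrees, less where a joint would pass 70% of its speed; a pose out of reach is approached as far as the arm can. A call with a number of a shift or a turn outside -1 to 1 is refused whole. A call with a gripper value outside its range is refused whole. The fingers move at their own pace and stop on an object; the grip force is fixed at half the most. Time passes only in rows, so rows that do not move let the fingers close. It gives the time, the measured TCP pose, the force and the opening at its end, in the units of the state.
- bot.read_state(): the state, without advancing time (a new reading comes with each control period).
- imaging.capture(name): name is "side" or "top" or "wrist"; returns a dict with "img" (400x640x3 uint8, blue, green, red), "mtx" (3x3 intrinsics, pixels), "distortion" ([k1, k2, p1, p2, k3] as OpenCV has them; the pictures are not rectified), "pose" (4x4, takes a point from camera to world coordinates); the wrist camera has in their place "T_tool_cam" (4x4, takes a point from camera to tool coordinates, whose origin is the TCP and whose axes are the flange's). Camera axes: x right, y down, z forward; pixel columns grow to the right and rows downward; lengths in m; the calibration is good to about 2 mm. A picture is of the moment at which its call begins: read the wrist's pose just before it. There is no depth.
- bot.hand_in(): hands the job in, once; it reports no verdict.
Trained networks look in the newest picture that a camera, given by its name, has taken for a name from the list of things; names that differ only in an ending like _2 or _b are one class to them, and where a whole thing is asked for, a point or a joint stands for the part that bears it (a point fixed in the world has none). Each returns a list of dicts, best first, with "conf" (0 to 1); they miss things now and then, are a little off and sometimes report something else, mostly with a low value. They report only what shows in the picture. A call takes as long as a camera call. They do not tell look-alikes from the thing itself.
- recognise(camera, target): "at" ([x, y, z] in m, in world coordinates, good to about 4 mm: the middle of the surface that is visible of it).
- masks_of(camera, target): "region" (400x640 bool, what is visible of it).
- mark_of(camera, target): "at" ([x, y, z] in m, in world coordinates, good to about 4 mm: a listed point, or the origin of a listed thing).
The state is a dict: "time_s": time; "joint_positions": joint angles; "qvel": joint speeds; "tau": joint torques, N m; "position": TCP position; "tcp_rot": TCP orientation; "force": force on the tool from outside, world axes, zero at the start; "moment": the same for the moment, N m; "opening": opening from 0.0 (shut) to 1.0 (fully open).
Only numpy, scipy, OpenCV 4.12 (cv2) and the standard library are available. Lean on these libraries where they do the work, as an engineer would, in place of code of your own. Each camera call takes 0.05 s, during which the arm holds its last target.

## Working session

There is one attempt and no reset: what is moved stays moved. The work goes in short steps, Python scripts to look and compute and a tool call to move; the robot and the scene stay as the last step left them, time stands still between calls to the robot, and variables do not carry over. Pictures are saved under pics/ and viewed, and the job is handed in when it is done.

Besides the shell and the picture viewer there is one more tool, called by a JSON object that holds its "op" and its "data". send_rows: Moves the arm, as the interface text tells. Its arguments: {"type":"object","properties":{"plan":{"type":"array"}},"required":["plan"]}

```bash
ls -la; mkdir -p pics
python3 - <<'E'
from rig import bot,imaging
import cv2
s=bot.read_state();print({k:s[k] for k in('time_s','position','tcp_rot','force','opening')},bot.tip_extent)
for n in('side','top','wrist'):
    c=imaging.capture(n);cv2.imwrite(f'pics/{n}0.png',c['img'])
    print(n,c.get('pose',c.get('T_tool_cam')).round(3).tolist(),c['mtx'].round(1).tolist(),c['distortion'])
E
```

```text
total 12
drwxr-xr-x  3 agent agent 4096 Dec  7 16:02 .
drwxr-xr-x 23 root  root  4096 Dec  7 16:02 ..
drwxr-xr-x  2 agent agent 4096 Dec  7 16:02 pics
{'time_s': 0.0, 'position': array([ 0.19935037, -0.59156787,  0.20810351]), 'tcp_rot': array([[ 9.47717235e-01,  3.19111163e-01, -3.29724412e-04],
       [ 3.19111142e-01, -9.47715028e-01,  2.07479971e-03],
       [ 3.49606969e-04, -2.07154218e-03, -9.99997793e-01]]), 'force': array([ 0.38529871,  0.14812621, -0.30640851]), 'opening': 0.9974670487037613} 0.017
side [[-0.892, -0.247, 0.378, 0.201], [-0.452, 0.485, -0.749, 0.82], [0.001, -0.839, -0.544, 0.562], [0.0, 0.0, 0.0, 1.0]] [[394.1, 0.0, 319.4], [0.0, 394.1, 199.1], [0.0, 0.0, 1.0]] [-0.01014896  0.          0.          0.          0.        ]
top [[0.012, -0.999, 0.045, 0.519], [-1.0, -0.012, -0.014, 0.11], [0.014, -0.045, -0.999, 1.115], [0.0, 0.0, 0.0, 1.0]] [[366.3, 0.0, 313.0], [0.0, 366.3, 201.0], [0.0, 0.0, 1.0]] [-0.08176294  0.          0.          0.          0.        ]
wrist [[0.0, -0.954, -0.301, 0.083], [1.0, 0.0, 0.001, -0.0], [-0.0, -0.301, 0.954, -0.176], [0.0, 0.0, 0.0, 1.0]] [[338.8, 0.0, 319.6], [0.0, 338.8, 199.2], [0.0, 0.0, 1.0]] [-0.02998992  0.          0.          0.          0.        ]
```

View pics/side0.png

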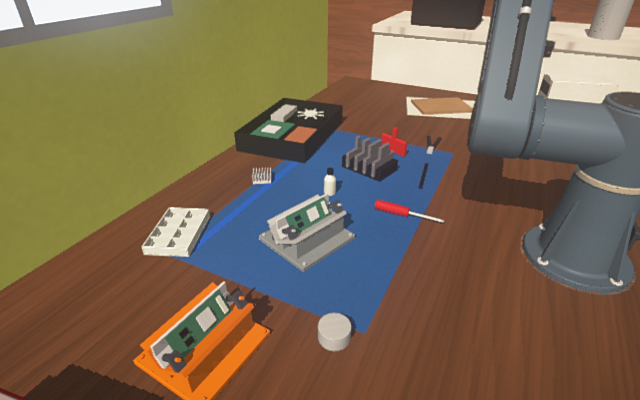

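View pics/top0.png

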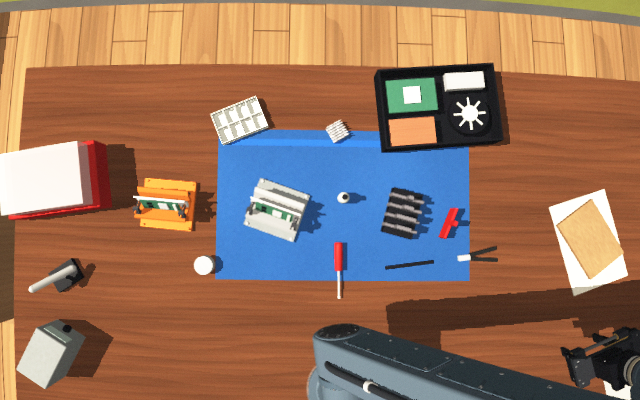

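Run:
```python
from rig import bot,imaging,recognise,mark_of
for n in('side','top'):
    imaging.capture(n)
    for t in('stand','slot','rack','bottle_center','plate_a_mid','plate_b_mid','plate_c_mid','plate_d_mid'):
        print(n,t,[(round(d['conf'],2),[round(float(v),4) for v in d['at']]) for d in mark_of(n,t)])
print(bot.read_state()['time_s'])
```

```text
side stand [(0.88, [0.5547, 0.2006, 0.0047]), (0.83, [0.567, 0.5377, -0.0011])]
side slot [(0.72, [0.5557, 0.2038, 0.0363]), (0.67, [0.5665, 0.5375, 0.0355])]
side rack [(0.87, [0.5328, -0.1711, 0.0006])]
side bottle_center [(0.8, [0.5747, 0.0029, 0.0389])]
side plate_a_mid [(0.94, [0.5097, -0.3115, 0.0243]), (0.71, [0.5804, -0.18, 0.0364])]
side plate_b_mid [(0.56, [0.5539, -0.1763, 0.0312])]
side plate_c_mid [(0.69, [0.4891, -0.1592, 0.0333])]
side plate_d_mid [(0.71, [0.5242, -0.1702, 0.0357])]
top stand [(0.82, [0.5661, 0.5312, 0.0004]), (0.56, [0.5541, 0.196, -0.0003])]
top slot [(0.94, [0.5698, 0.5377, 0.0297]), (0.83, [0.5539, 0.2036, 0.0316]), (0.66, [0.5818, 0.009, 0.0341])]
top rack [(0.77, [0.5345, -0.1705, -0.0034]), (0.29, [0.5245, -0.1685, 0.0301])]
top bottle_center [(0.55, [0.58, 0.0092, 0.0359])]
top plate_a_mid [(0.52, [0.5825, -0.1808, 0.0346]), (0.52, [0.5122, -0.3144, 0.024])]
top plate_b_mid [(0.73, [0.548, -0.1722, 0.0339])]
top plate_c_mid [(0.51, [0.4919, -0.1586, 0.0314])]
top plate_d_mid [(0.49, [0.5253, -0.1688, 0.0317])]
1.05
```

{"op": "send_rows", "data": {"plan": [[[0.69,0.875,0.1,-0.34,-1],[0.69,0.875,0.1,-0.34,-1],[0.69,0.875,0.1,-0.34,-1],[0.69,0.875,0.1,-0.34,-1],[0.69,0.875,0.1,-0.34,-1],[0.69,0.875,0.1,-0.34,-1],[0.69,0.875,0.1,-0.34,-1],[0.69,0.875,0.1,-0.34,-1],[0.69,0.875,0.1,-0.34,-1],[0.69,0.875,0.1,-0.34,-1],[0.69,0.875,0.1,-0.34,-1],[0.69,0.875,0.1,-0.34,-1],[0.69,0.875,0.1,-0.34,-1],[0.69,0.875,0.1,-0.34,-1],[0.69,0.875,0.1,-0.34,-1],[0.69,0.875,0.1,-0.34,-1],[0,0,0,0,-1],[0,0,0,0,-1]]]}}

```text
time_s: 2.85
position: [0.5307, -0.1719, 0.257]
tcp_rot: [[0.977, -0.215, -0.0], [-0.215, -0.977, -0.001], [-0.0, 0.001, -1.0]]
force: [-0.4, 0.3, -0.2]
opening: 1.001
```

```bash
cat > h.py <<'E'
from rig import bot,imaging,recognise,mark_of,masks_of
import numpy as np,cv2
def snap(n,name):
    s=bot.read_state();c=imaging.capture(n);cv2.imwrite(f'pics/{name}.png',c['img'])
    if n=='wrist':
        T=np.eye(4);T[:3,:3]=s['tcp_rot'];T[:3,3]=s['position'];P=T@c['T_tool_cam']
    else: P=c['pose']
    c['P']=P;return c
def proj(c,X):
    X=np.atleast_2d(X).astype(float);Pi=np.linalg.inv(c['P'])
    return cv2.projectPoints(X,cv2.Rodrigues(Pi[:3,:3])[0],Pi[:3,3],c['mtx'],np.array(c['distortion']))[0][:,0]
def back(c,uv,z):
    uv=np.array(uv,float).reshape(-1,1,2)
    u=cv2.undistortPoints(uv,c['mtx'],np.array(c['distortion']))[:,0]
    d=np.c_[u,np.ones(len(u))]@c['P'][:3,:3].T;o=c['P'][:3,3]
    return o+d*((z-o[2])/d[:,2])[:,None]
def st():
    s=bot.read_state();print('t',round(s['time_s'],2),'p',s['position'].round(4),'yaw',np.degrees(np.arctan2(s['tcp_rot'][1,0],s['tcp_rot'][0,0])).round(2),'F',s['force'].round(1),'op',round(s['opening'],3))
E
python3 - <<'E'
from h import *
c=snap('wrist','w1');st()
for t in('rack','bottle_center','plate_a_mid','plate_b_mid','plate_c_mid','plate_d_mid'):
    print(t,[(round(d['conf'],2),[round(float(v),4) for v in d['at']]) for d in mark_of('wrist',t)])
E
```

```text
t 2.9 p [ 0.5303 -0.1725  0.2569] yaw -12.51 F [-0.7 -0.5 -0.1] op 0.998
rack [(0.86, [0.5385, -0.1696, -0.0028])]
bottle_center [(0.67, [0.5798, 0.0081, 0.0317])]
plate_a_mid [(0.89, [0.5022, -0.3187, 0.0261]), (0.74, [0.5788, -0.1809, 0.0353])]
plate_b_mid [(0.92, [0.5534, -0.1768, 0.0324])]
plate_c_mid [(0.79, [0.4938, -0.1608, 0.0316])]
plate_d_mid []
```

View pics/w1.png

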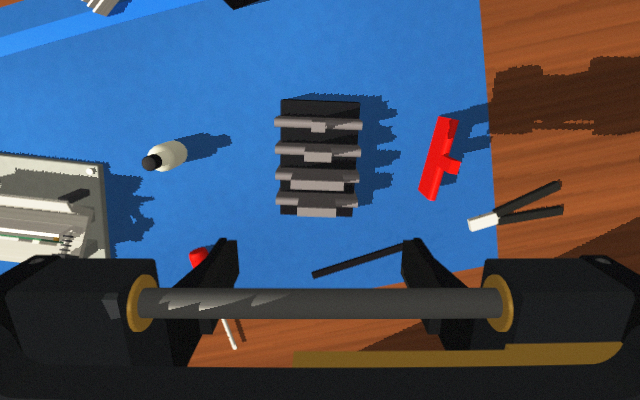

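```bash
cat >> h.py <<'E'
def overlay(c,polys,name,box,s=4):
    im=c['img'].copy();x0,y0,x1,y1=box
    big=cv2.resize(im[y0:y1,x0:x1],None,fx=s,fy=s,interpolation=cv2.INTER_CUBIC)
    for P,col in polys:
        q=((proj(c,P)-[x0,y0]+.5)*s).astype(int)
        cv2.polylines(big,[q.reshape(-1,1,2)],True,col,1)
    cv2.imwrite(f'pics/{name}.png',big)
def rz(d):
    a=np.radians(d);return np.array([[np.cos(a),-np.sin(a),0],[np.sin(a),np.cos(a),0],[0,0,1]])
E
python3 - <<'E'
from h import *
c=snap('wrist','w1b');st()
o=np.array([.535,-.1705,0]);R=rz(-13.3)
f=lambda L:np.array(L)@R.T+o
P=[(f([[-.069,-.045,.036],[.069,-.045,.036],[.069,.045,.036],[-.069,.045,.036]]),(0,255,255))]
for x,w in((.045,14),(.015,28),(-.015,56),(-.045,42)):
    w/=2000
    P.append((f([[x-.005,-w,.09],[x+.005,-w,.09],[x+.005,w,.09],[x-.005,w,.09]]),(0,0,255)))
    P.append((f([[x-.005,-.048,.058],[x+.005,-.048,.058],[x+.005,.048,.058],[x-.005,.048,.058]]),(0,255,0)))
overlay(c,P,'ov1',(255,85,385,225),4)
E
```

```text
t 3.25 p [ 0.5303 -0.173   0.257 ] yaw -12.63 F [-1.1  0.5 -0.5] op 1.002
```

View pics/ov1.png

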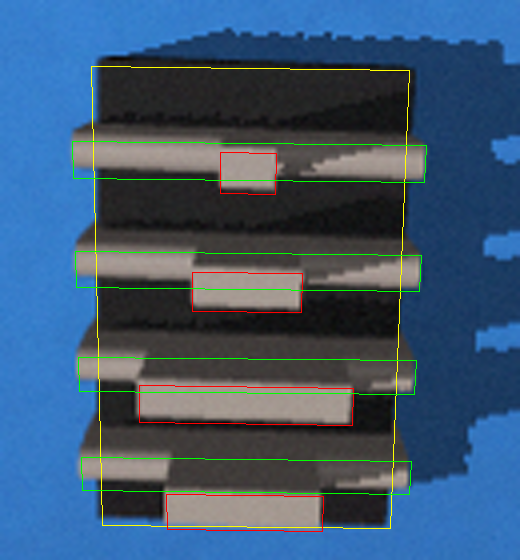

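{"op": "send_rows", "data": {"plan": [[[0,0.9,0.1,0,-1],[0,0.9,0.1,0,-1],[0,0.9,0.1,0,-1],[0,0.9,0.1,0,-1],[0,0.9,0.1,0,-1],[0,0.9,0.1,0,-1],[0,0.9,0.1,0,-1],[0,0.9,0.1,0,-1],[0,0.9,0,0,-1],[0,0.9,0,0,-1],[0,0.9,0,0,-1],[0,0.9,0,0,-1],[0,0.9,0,0,-1],[0,0.9,0,0,-1],[0,0,0,0,-1],[0,0,0,0,-1]]]}}

```text
time_s: 4.85
position: [0.5305, 0.2056, 0.2809]
tcp_rot: [[0.976, -0.216, -0.0], [-0.216, -0.976, -0.001], [-0.0, 0.001, -1.0]]
force: [-0.6, -0.6, -0.2]
opening: 0.995
```

Run:
```python
from h import *
st();c=snap('wrist','w2')
for t in('stand','slot','carrier'):
    print(t,[(round(d['conf'],2),[round(float(v),4) for v in d['at']]) for d in mark_of('wrist',t)])
im=c['img'];import cv2
```

```text
t 4.85 p [0.5305 0.2056 0.2809] yaw -12.5 F [-0.6 -0.6 -0.2] op 0.995
stand [(0.94, [0.5686, 0.5387, 0.0028]), (0.82, [0.5546, 0.1993, 0.0032])]
slot [(0.94, [0.5499, 0.2013, 0.0308]), (0.91, [0.5662, 0.5359, 0.0291])]Traceback (most recent call last):
  File "<stdin>", line 4, in <module>
ValueError: it knows: bottle_center, plate_a_mid, plate_b_mid, plate_c_mid, plate_d_mid, rack, slot, stand
```

View pics/w2.png

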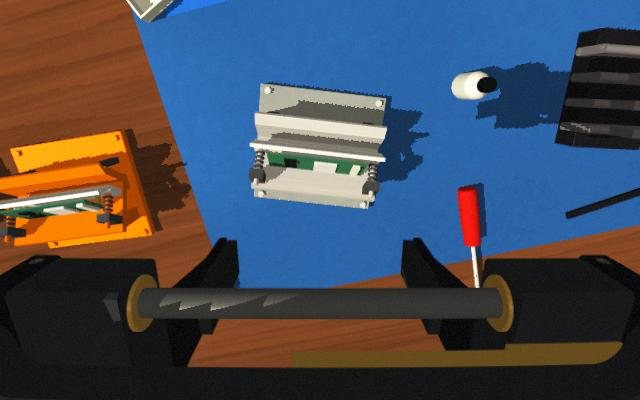

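Run:
```python
from h import *
c=snap('wrist','w2')
overlay(c,[],'ov2',(240,70,400,220),5)
```

```text
(no output)
```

View pics/ov2.png

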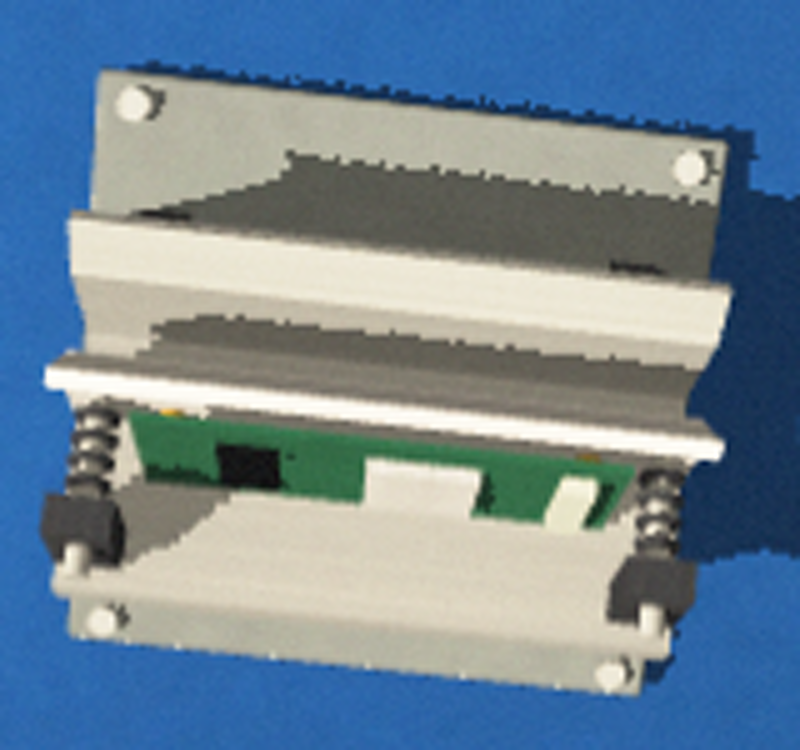

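```bash
cat >> h.py <<'E'
from scipy.optimize import least_squares
a30=np.radians(30)
RS=np.array([[np.cos(a30),0,-np.sin(a30)],[0,1,0],[np.sin(a30),0,np.cos(a30)]])  # slot->stand
def slotw(o,yaw,p): return (np.atleast_2d(p)/1000.)@RS.T@rz(yaw).T+o
E
python3 - <<'E'
from h import *
c=snap('wrist','w2')
px=lambda L:np.array(L,float)/5+[240,70]-.1
b=px([(100,72),(727,143),(70,635),(640,692)])
for z in(0,.005,.008,.012):
    B=back(c,b,z);print(z,B.round(4)[:,:2].tolist(),np.linalg.norm(B[1]-B[0]).round(4),np.linalg.norm(B[3]-B[2]).round(4),np.linalg.norm(B[2]-B[0]).round(4),np.linalg.norm(B[3]-B[1]).round(4),'yaw',np.degrees(np.arctan2(*(B[0]-B[1])[[1,0]])).round(2))
# left in image = +world y. stand x axis is toward robot; y axis = z cross x
m=px([(71,214),(732,290),(71,275),(722,345)])
def res(q):
    o=q[:3];yaw=q[3]
    # image left = ? stand x ~ -world x => yaw~180 => stand y ~ -world y => right in image
    P=slotw(o,yaw,[(-8,-75,46),(-8,75,46),(0,-75,34),(0,75,34)])
    return (proj(c,P)-m).ravel()
r=least_squares(res,[.55,.2,.03,170],x_scale=[.01,.01,.01,1])
print(r.x.round(4),res(r.x).round(2))
q=r.x
for z0 in (.028,.032,.036):
    r=least_squares(lambda p:res([p[0],p[1],z0,p[2]]),[.55,.2,170],x_scale=[.01,.01,1]);print(z0,r.x.round(4),r.fun.round(1))
E
```

```text
0 [[0.6385, 0.2589], [0.586, 0.1046], [0.4945, 0.3078], [0.4424, 0.1535]] 0.163 0.1628 0.1521 0.1517 yaw 71.19
0.005 [[0.6383, 0.2581], [0.5863, 0.1055], [0.4958, 0.3065], [0.4443, 0.1539]] 0.1612 0.161 0.1505 0.15 yaw 71.19
0.008 [[0.6381, 0.2576], [0.5865, 0.1061], [0.4965, 0.3057], [0.4454, 0.1541]] 0.1601 0.16 0.1495 0.149 yaw 71.19
0.012 [[0.6378, 0.257], [0.5867, 0.1068], [0.4976, 0.3046], [0.4469, 0.1544]] 0.1587 0.1586 0.1482 0.1477 yaw 71.19
[5.53800e-01 2.01400e-01 3.37000e-02 1.61126e+02] [-0.23  0.5   0.47  0.14  0.19 -0.49 -0.43 -0.16]
0.028 [  0.5533   0.2015 161.1242] [ 0.7  0.6 -0.5  0.1  1.1 -0.5 -1.3 -0.4]
0.032 [  0.5536   0.2014 161.1255] [ 0.   0.5  0.2  0.1  0.5 -0.5 -0.7 -0.2]
0.036 [  0.5539   0.2013 161.1267] [-0.6  0.4  0.9  0.2 -0.2 -0.5 -0.  -0.1]
```

{"op": "send_rows", "data": {"plan": [[[0.117,-0.92,-0.1,-0.175,-1],[0.117,-0.92,-0.1,0,-1],[0.117,-0.92,-0.1,0,-1],[0.117,-0.92,-0.1,0,-1],[0.117,-0.92,-0.1,0,-1],[0.117,-0.92,-0.1,0,-1],[0.117,-0.92,-0.1,0,-1],[0.117,-0.92,-0.1,0,-1],[0.117,-0.92,-0.1,0,-1],[0.117,-0.92,-0.4,0,-1],[0.117,-0.92,-0.4,0,-1],[0.117,-0.92,-0.4,0,-1],[0.117,-0.92,-0.4,0,-1],[0.117,-0.92,-0.4,0,-1],[0,0,-0.7,0,-1],[0,0,-0.7,0,-1],[0,0,-0.7,0,-1],[0,0,0,0,-1]]]}}

```text
time_s: 6.9
position: [0.5772, -0.1805, 0.1282]
tcp_rot: [[0.972, -0.236, -0.006], [-0.236, -0.972, 0.003], [-0.007, -0.002, -1.0]]
force: [0.2, 0.5, 0.1]
opening: 1.001
```

Run:
```python
from h import *
st();c=snap('wrist','w3')
```

```text
t 6.9 p [ 0.5772 -0.1805  0.1282] yaw -13.65 F [0.2 0.5 0.1] op 1.001
```

View pics/w3.png

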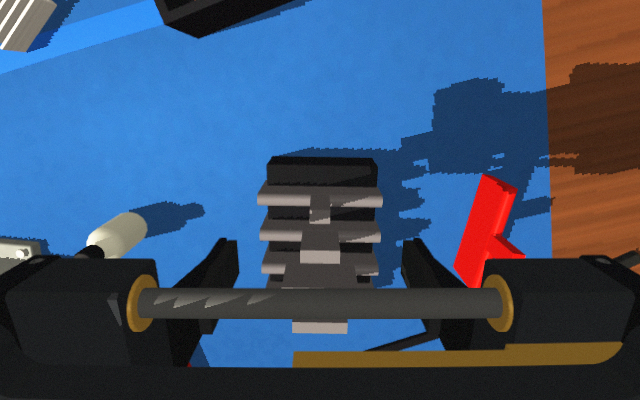

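{"op": "send_rows", "data": {"plan": [[[0,0,-0.83,0,-1],[0,0,-0.83,0,-1],[0,0,0,0,-1],[0,0,0,0,1],[0,0,0,0,1],[0,0,0,0,1],[0,0,0,0,1],[0,0,0,0,1],[0,0,0,0,1]]]}}

```text
time_s: 7.85
position: [0.5799, -0.1807, 0.0816]
tcp_rot: [[0.972, -0.234, 0.0], [-0.234, -0.972, -0.0], [0.0, 0.0, -1.0]]
force: [0.6, -0.2, -0.1]
opening: 0.543
```

Run:
```python
from h import *
st()
```

```text
t 7.85 p [ 0.5799 -0.1807  0.0816] yaw -13.56 F [ 0.6 -0.2 -0.1] op 0.543
```

{"op": "send_rows", "data": {"plan": [[[0,0,0,0,1],[0,0,0,0,1],[0,0,0,0,1],[0,0,0,0,1],[0,0,0,0,1],[0,0,0,0,1]]]}}

```text
time_s: 8.45
position: [0.5798, -0.1807, 0.0812]
tcp_rot: [[0.972, -0.235, -0.0], [-0.235, -0.972, 0.0], [-0.0, -0.0, -1.0]]
force: [0.6, 0.7, -0.2]
opening: 0.029
```

Run:
```python
from h import *
st();c=snap('wrist','w4');overlay(c,[],'ov4',(200,150,440,330),3)
c=snap('side','s4');overlay(c,[],'ov4s',(310,100,440,200),5)
st()
```

```text
t 8.45 p [ 0.5798 -0.1807  0.0812] yaw -13.56 F [ 0.6  0.7 -0.2] op 0.029
t 8.55 p [ 0.5798 -0.1807  0.0812] yaw -13.56 F [-0.1  0.2 -0. ] op 0.011
```

View pics/ov4.png

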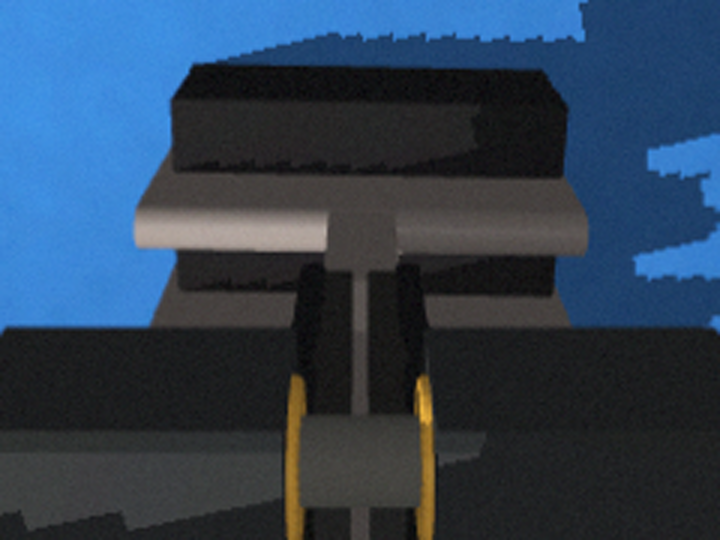

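View pics/ov4s.png

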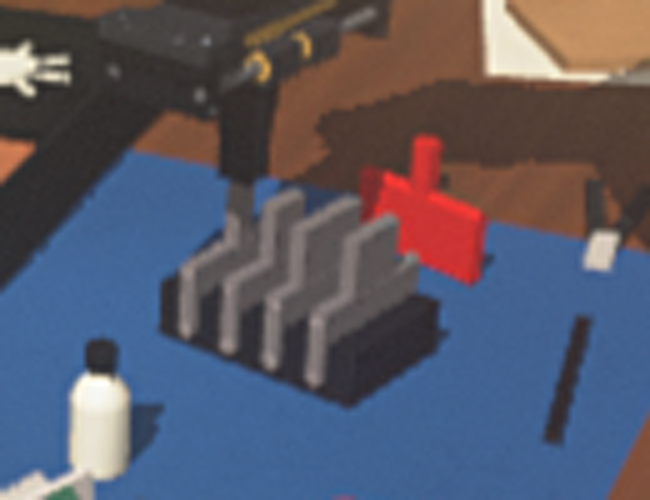

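Run:
```python
from h import *
for n,box,k in(('wrist',(200,150,440,330),3),('side',(310,100,440,200),5)):
    c=snap(n,'x5');s=bot.read_state();p=s['position'];R=s['tcp_rot']
    tip=p+R[:,2]*.017
    o=np.array([.536,-.1705,0]);Rk=rz(-13.5)
    tab=np.array([[.04,-.007,.09],[.05,-.007,.09],[.05,.007,.09],[.04,.007,.09]])@Rk.T+o
    tb=tab.copy();tb[:,2]=.058
    for nm,q in(('tcp',p),('tip',tip),('tabtop',tab),('tabbot',tb)):
        print(n,nm,((proj(c,q)-box[:2])*k).round(0).tolist())
st()
```

```text
wrist tcp [[359.0, 284.0]]
wrist tip [[359.0, 248.0]]
wrist tabtop [[399.0, 329.0], [400.0, 279.0], [322.0, 279.0], [323.0, 329.0]]
wrist tabbot [[393.0, 259.0], [394.0, 215.0], [327.0, 215.0], [328.0, 259.0]]
side tcp [[239.0, 198.0]]
side tip [[238.0, 224.0]]
side tabtop [[254.0, 182.0], [241.0, 178.0], [227.0, 185.0], [241.0, 190.0]]
side tabbot [[251.0, 232.0], [238.0, 227.0], [224.0, 235.0], [238.0, 240.0]]
t 8.65 p [ 0.5798 -0.1807  0.0813] yaw -13.56 F [ 0.3 -0.7 -0.2] op 0.006
```

Run:
```python
import cv2
im=cv2.imread('pics/w2.png')[220:380,150:470]
cv2.imwrite('pics/z2.png',cv2.resize(im,None,fx=2.5,fy=2.5,interpolation=cv2.INTER_CUBIC))
```

```text
(no output)
```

View pics/z2.png

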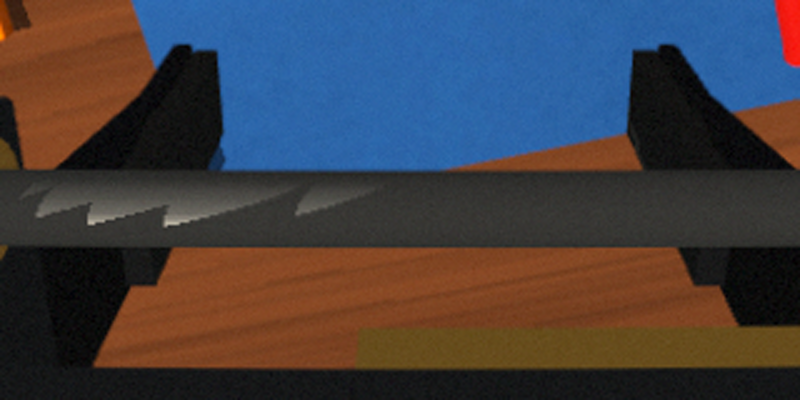

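{"op": "send_rows", "data": {"plan": [[[0,0,-0.033,0,1],[0,0,0,0,1]]]}}

```text
time_s: 8.85
position: [0.5797, -0.1806, 0.0801]
tcp_rot: [[0.972, -0.234, -0.0], [-0.234, -0.972, 0.0], [-0.0, -0.0, -1.0]]
force: [0.1, -0.1, 0.2]
opening: 0.006
```

{"op": "send_rows", "data": {"plan": [[[0,0,-0.033,0,1],[0,0,0,0,1]]]}}

```text
time_s: 9.05
position: [0.5797, -0.1806, 0.0791]
tcp_rot: [[0.972, -0.234, -0.0], [-0.234, -0.972, 0.0], [-0.0, -0.0, -1.0]]
force: [-0.7, 0.2, 0.1]
opening: 0.005
```

{"op": "send_rows", "data": {"plan": [[[0,0,-0.05,0,1],[0,0,0,0,1]]]}}

```text
time_s: 9.25
position: [0.5797, -0.1806, 0.0775]
tcp_rot: [[0.972, -0.235, -0.0], [-0.235, -0.972, 0.0], [-0.0, -0.0, -1.0]]
force: [0.2, -0.4, -0.0]
opening: 0.005
```

{"op": "send_rows", "data": {"plan": [[[0,0,-0.05,0,1],[0,0,0,0,1]]]}}

```text
time_s: 9.45
position: [0.5805, -0.1809, 0.0769]
tcp_rot: [[0.972, -0.235, 0.002], [-0.235, -0.972, -0.001], [0.002, 0.0, -1.0]]
force: [0.5, 0.8, 4.8]
opening: 0.007
```

Run:
```python
from h import *
c=snap('wrist','w6');s=bot.read_state();p=s['position'];R=s['tcp_rot']
for dx in(-.0095,0,.0095): print(proj(c,p-R[:,2]*.013+R[:,0]*dx).round(1))
```

```text
[[319.8 271. ]]
[[319.8 255.2]]
[[319.8 238.9]]
```

{"op": "send_rows", "data": {"plan": [[[0,0,0.4,0,0.2],[0,0,0,0,0.2],[0,0,0,0,0.2],[0,0,0,0,0.2],[0,0,0,0,0.2],[0,0,0,0,0.2]]]}}

```text
time_s: 10.1
position: [0.5796, -0.1806, 0.088]
tcp_rot: [[0.972, -0.235, -0.001], [-0.235, -0.972, 0.0], [-0.001, -0.0, -1.0]]
force: [-0.2, 0.4, -0.8]
opening: 0.381
```

{"op": "send_rows", "data": {"plan": [[[0,0,-0.62,0,0.2],[0,0,-0.62,0,0.2],[0,0,0,0,1],[0,0,0,0,1],[0,0,0,0,1],[0,0,0,0,1],[0,0,0,0,1]]]}}

```text
time_s: 10.8
position: [0.5806, -0.1811, 0.052]
tcp_rot: [[0.972, -0.235, 0.002], [-0.235, -0.972, -0.001], [0.002, 0.001, -1.0]]
force: [-0.2, -0.9, 1.6]
opening: 0.159
```

{"op": "send_rows", "data": {"plan": [[[0,0,0.6,0,1],[0,0,0.95,0,1],[0,0,0.95,0,1],[0,0,0.95,0,1],[0,0.5,0.22,0,1],[-0.047,0.973,0,-0.071,1],[-0.047,0.973,0,-0.071,1],[-0.047,0.973,0,-0.071,1],[-0.047,0.973,0,-0.071,1],[-0.047,0.973,0,-0.071,1],[-0.047,0.973,0,-0.071,1],[-0.047,0.973,0,-0.071,1],[-0.047,0.973,0,-0.071,1],[-0.047,0.973,0,-0.071,1],[-0.047,0.973,0,-0.071,1],[-0.047,0.973,0,-0.071,1],[-0.047,0.973,0,-0.071,1],[-0.047,0.473,0,-0.071,1],[0,0,0,0,1]]]}}

```text
time_s: 12.7
position: [0.5594, 0.2015, 0.1601]
tcp_rot: [[0.948, -0.32, -0.002], [-0.32, -0.948, 0.0], [-0.002, 0.0, -1.0]]
force: [0.5, -0.6, -0.4]
opening: 0.156
```

Run:
```python
from h import *
st();c=snap('wrist','w7');overlay(c,[],'ov7',(200,140,440,320),3)
c=snap('side','s7');overlay(c,[],'ov7s',(230,130,390,290),4)
m=(np.array([390,391])/5+[240,70]-.1)
# gap estimate from w2 picture
R=np.array([[.9763,-.2164,0],[-.2164,-.9763,0],[0,0,-1]])
T=np.eye(4);T[:3,:3]=R;T[:3,3]=[.5305,.2056,.2809]
w=imaging.capture('wrist');w['P']=T@w['T_tool_cam']
for g in(11.5,13,15,17,20,23,26,28): print(g,(5*(proj(w,slotw(np.array([.5537,.2014,.0335]),161.15,[(g+13,-65,46),(g+13,0,46),(g+13,65,46)]))-[240,70])).round(0).tolist())
```

```text
t 12.7 p [0.5594 0.2015 0.1601] yaw -18.64 F [ 0.5 -0.6 -0.4] op 0.156
11.5 [[99.0, 354.0], [395.0, 387.0], [687.0, 420.0]]
13 [[98.0, 360.0], [394.0, 393.0], [687.0, 426.0]]
15 [[97.0, 369.0], [393.0, 402.0], [686.0, 434.0]]
17 [[96.0, 378.0], [392.0, 410.0], [686.0, 443.0]]
20 [[94.0, 390.0], [391.0, 423.0], [685.0, 456.0]]
23 [[92.0, 403.0], [390.0, 436.0], [684.0, 469.0]]
26 [[90.0, 416.0], [388.0, 449.0], [683.0, 482.0]]
28 [[89.0, 425.0], [387.0, 458.0], [683.0, 490.0]]
```

View pics/ov7.png

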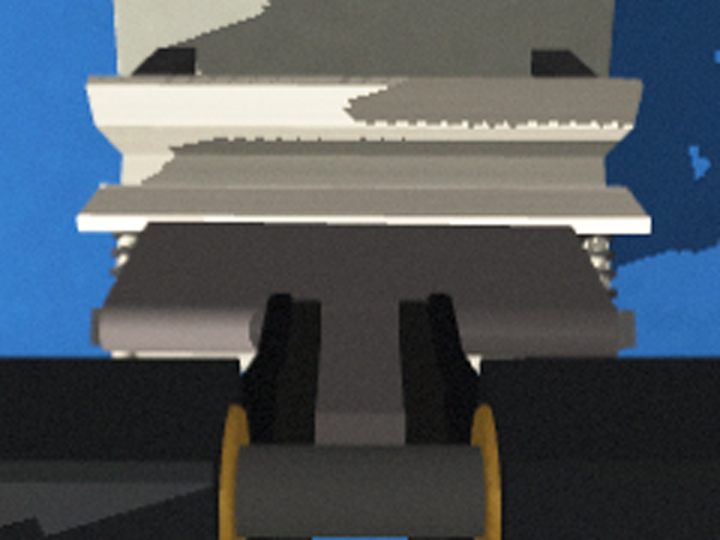

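View pics/ov7s.png

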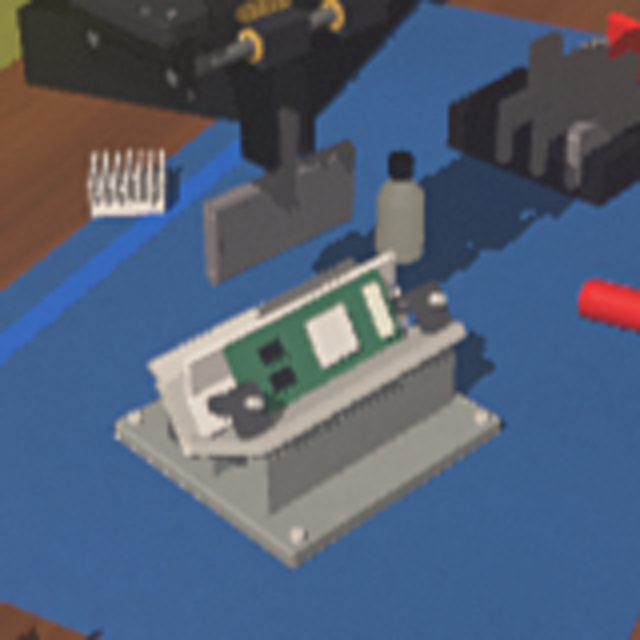

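{"op": "send_rows", "data": {"plan": [[[0,0,-0.5,0,1],[0,0,-0.6,0,1],[0,0,-0.4,0,1],[0,0,-0.3,0,1],[0,0,-0.12,0,1],[0,0,0,0,1]]]}}

```text
time_s: 13.45
position: [0.5613, 0.1985, 0.1031]
tcp_rot: [[0.946, -0.324, -0.001], [-0.324, -0.946, -0.0], [-0.001, 0.0, -1.0]]
force: [1.1, -0.2, -0.6]
opening: 0.158
```

Run:
```python
from h import *
st();c=snap('wrist','w8');overlay(c,[],'ov8',(200,140,440,320),3)
c=snap('side','s8');overlay(c,[],'ov8s',(230,130,390,290),4)
```

```text
t 13.45 p [0.5613 0.1985 0.1031] yaw -18.88 F [ 1.1 -0.2 -0.6] op 0.158
```

View pics/ov8.png

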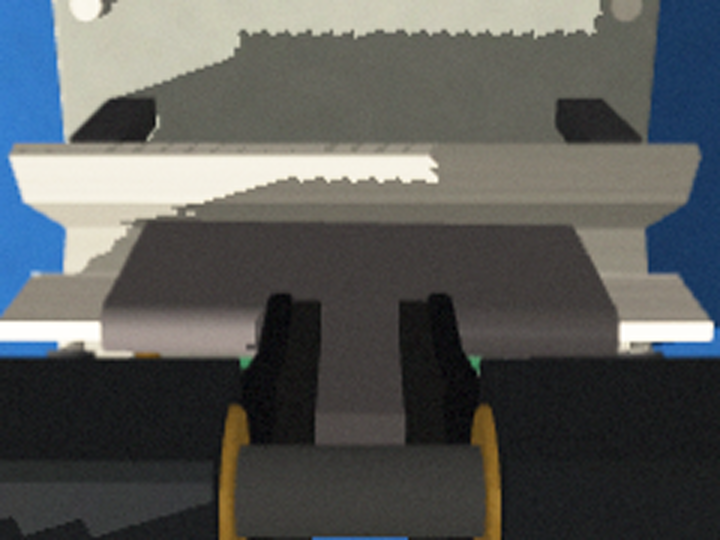

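View pics/ov8s.png

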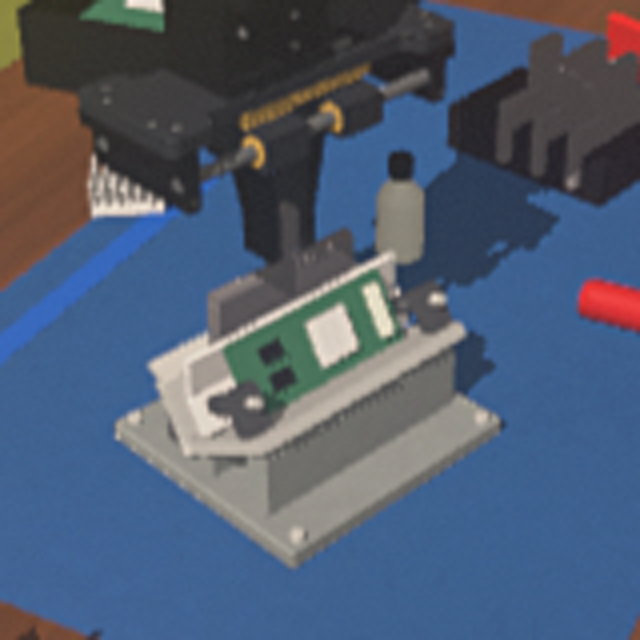

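{"op": "send_rows", "data": {"plan": [[[0.208,-0.071,-0.01,0,1],[0.208,-0.071,-0.03,0,1],[0.208,-0.071,-0.048,0,1],[0,0,0,0,1]]]}}

```text
time_s: 13.95
position: [0.5812, 0.1921, 0.1026]
tcp_rot: [[0.946, -0.324, 0.001], [-0.324, -0.946, 0.0], [0.001, -0.0, -1.0]]
force: [-3.0, -0.9, 7.5]
opening: 0.153
```

Run:
```python
from h import *
st();c=snap('wrist','w9');overlay(c,[],'ov9',(200,140,440,320),3)
```

```text
t 13.95 p [0.5812 0.1921 0.1026] yaw -18.88 F [-3.  -0.9  7.5] op 0.153
```

View pics/ov9.png

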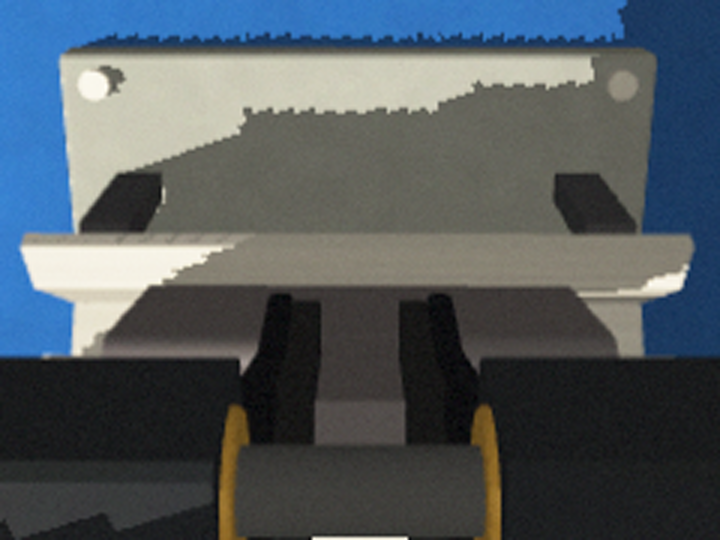

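{"op": "send_rows", "data": {"plan": [[[0.208,-0.071,-0.03,0,1],[0.208,-0.071,-0.06,0,1],[0.208,-0.071,-0.06,0,1],[0,0,0,0,1]]]}}

```text
time_s: 14.4
position: [0.5998, 0.1858, 0.097]
tcp_rot: [[0.946, -0.324, 0.001], [-0.324, -0.946, 0.0], [0.001, -0.0, -1.0]]
force: [-2.6, 0.7, 4.0]
opening: 0.158
```

Run:
```python
from h import *
st();c=snap('wrist','w10');overlay(c,[],'ov10',(200,140,440,320),3)
c=snap('side','s10');overlay(c,[],'ov10s',(230,130,390,290),4)
```

```text
t 14.4 p [0.5998 0.1858 0.097 ] yaw -18.88 F [-2.6  0.7  4. ] op 0.158
```

View pics/ov10.png

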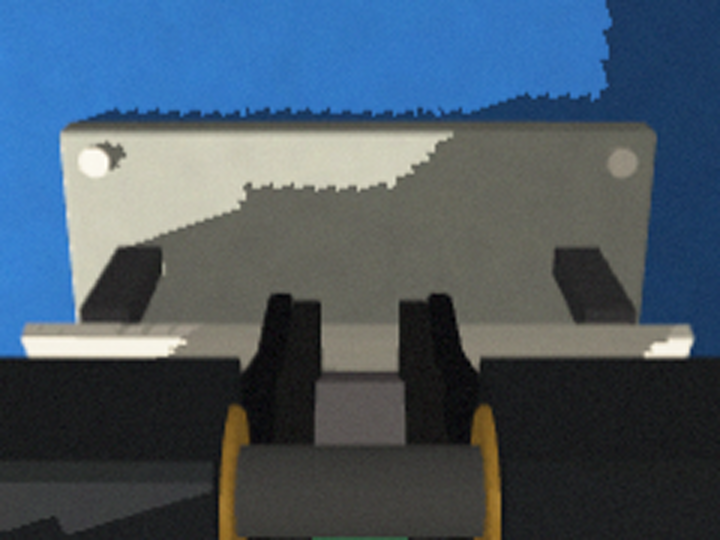

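View pics/ov10s.png

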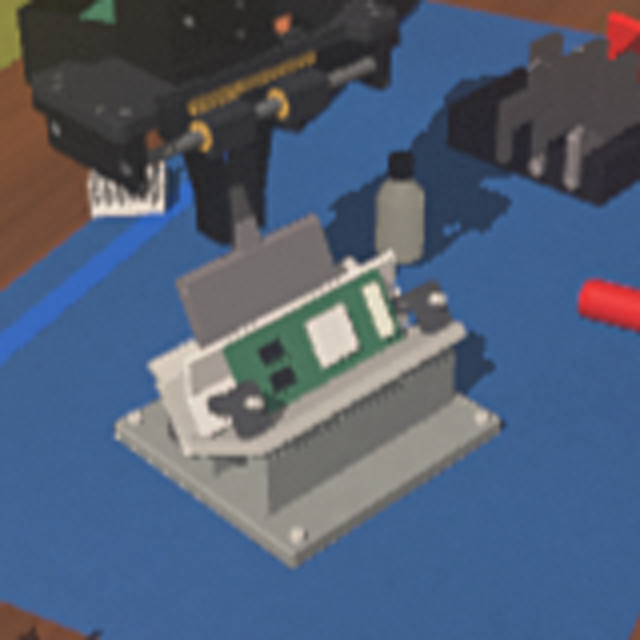

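{"op": "send_rows", "data": {"plan": [[[-0.059,0.02,-0.115,0,1],[-0.059,0.02,-0.115,0,1],[-0.059,0.02,-0.115,0,1],[-0.059,0.02,-0.115,0,1],[-0.059,0.02,-0.115,0,1],[-0.059,0.02,-0.115,0,1],[0,0,0,0,1]]]}}

```text
time_s: 15.2
position: [0.5875, 0.1896, 0.0748]
tcp_rot: [[0.946, -0.323, -0.002], [-0.323, -0.946, -0.0], [-0.001, 0.001, -1.0]]
force: [0.0, 0.5, -0.4]
opening: 0.155
```

{"op": "send_rows", "data": {"plan": [[[-0.059,0.02,-0.1,0,1],[-0.04,0.013,-0.07,0,1],[0,0,0,0,1]]]}}

```text
time_s: 15.5
position: [0.585, 0.1906, 0.0702]
tcp_rot: [[0.946, -0.323, -0.001], [-0.323, -0.946, -0.0], [-0.0, 0.0, -1.0]]
force: [-0.5, 0.7, 0.4]
opening: 0.157
```

{"op": "send_rows", "data": {"plan": [[[-0.02,0.007,-0.035,0,1],[-0.02,0.007,-0.035,0,1],[0,0,0,0,1]]]}}

```text
time_s: 15.8
position: [0.5845, 0.1909, 0.0689]
tcp_rot: [[0.946, -0.323, 0.001], [-0.323, -0.946, -0.0], [0.001, -0.0, -1.0]]
force: [0.0, -1.1, 1.9]
opening: 0.155
```

{"op": "send_rows", "data": {"plan": [[[-0.02,0.007,-0.04,0,1],[0,0,0,0,1]]]}}

```text
time_s: 16.0
position: [0.5848, 0.1908, 0.0687]
tcp_rot: [[0.946, -0.323, 0.003], [-0.323, -0.946, -0.0], [0.003, -0.0, -1.0]]
force: [0.1, -0.4, 7.3]
opening: 0.156
```

Run:
```python
from h import *
st();c=snap('side','s11');overlay(c,[],'ov11s',(230,130,390,290),4)
```

```text
t 16.0 p [0.5848 0.1908 0.0687] yaw -18.84 F [ 0.1 -0.4  7.3] op 0.156
```

View pics/ov11s.png

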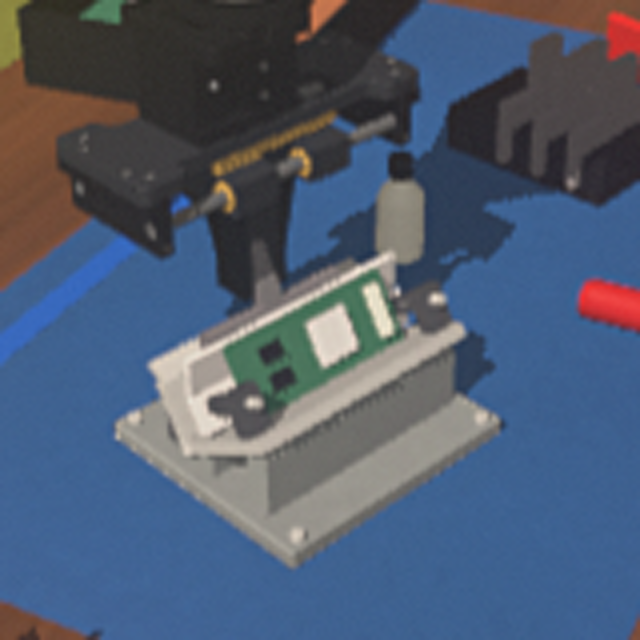

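{"op": "send_rows", "data": {"plan": [[[0,0,0.03,0,-0.1],[0,0,0,0,-0.1],[0,0,0,0,-0.1],[0,0,0.87,0,-0.1],[0,0,0.9,0,-0.1],[0,0,0.9,0,-0.1],[0,-0.4,0.9,0,-0.1],[-0.085,-0.936,0,0.071,-0.1],[-0.085,-0.936,0,0.071,-0.1],[-0.085,-0.936,0,0.071,-0.1],[-0.085,-0.936,0,0.071,-0.1],[-0.085,-0.936,0,0.071,-0.1],[-0.085,-0.936,0,0.071,-0.1],[-0.085,-0.936,0,0.071,-0.1],[-0.085,-0.936,0,0.071,-0.1],[-0.085,-0.936,0,0.071,-0.1],[-0.085,-0.936,-0.5,0.071,-0.1],[-0.085,-0.936,-0.5,0.071,-0.1],[-0.085,-0.936,-0.5,0.071,-0.1],[-0.085,-0.531,-0.5,0.071,-0.1]]]}}

```text
time_s: 18.05
position: [0.5506, -0.1759, 0.1146]
tcp_rot: [[0.972, -0.236, 0.001], [-0.236, -0.972, -0.001], [0.001, 0.001, -1.0]]
force: [0.9, -0.2, 0.9]
opening: 0.553
```

Run:
```python
from h import *
st();c=snap('wrist','w12')
c=snap('side','s12');overlay(c,[],'ov12s',(230,130,390,290),4)
```

```text
t 18.05 p [ 0.5506 -0.1759  0.1146] yaw -13.63 F [ 0.9 -0.2  0.9] op 0.553
```

View pics/w12.png

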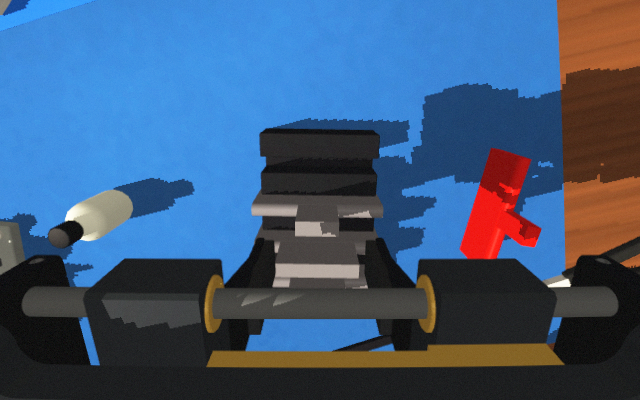

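View pics/ov12s.png

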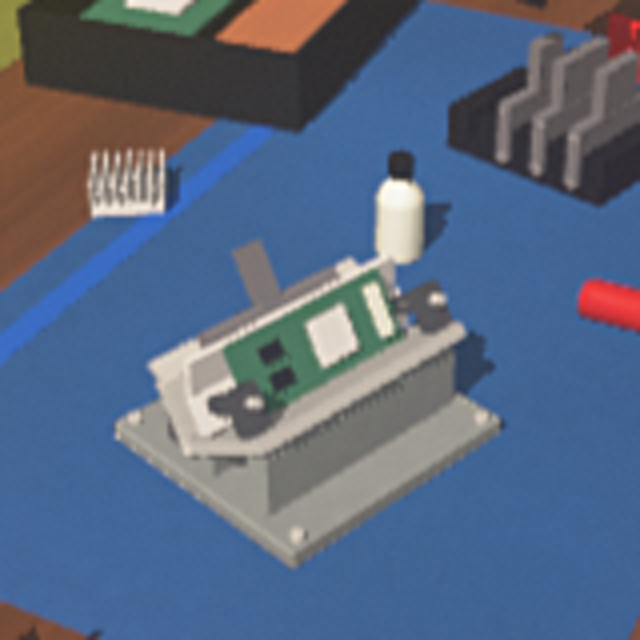

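{"op": "send_rows", "data": {"plan": [[[0,0,-0.8,0,-0.1],[0,0,-0.8,0,-0.1],[0,0,-0.56,0,-0.1],[0,0,0,0,-0.1],[0,0,0,0,1],[0,0,0,0,1],[0,0,0,0,1],[0,0,0,0,1],[0,0,0,0,1],[0,0,0,0,1]]]}}

```text
time_s: 19.15
position: [0.5511, -0.1739, 0.0516]
tcp_rot: [[0.972, -0.235, 0.002], [-0.235, -0.972, -0.001], [0.002, 0.0, -1.0]]
force: [-0.4, -0.2, 5.9]
opening: 0.315
```

{"op": "send_rows", "data": {"plan": [[[0,0,0.8,0,1],[0,0,0.9,0,1],[0,0,0.9,0,1],[0,0,0.9,0,1],[0,0.4,0.78,0,1],[0.029,0.973,0,-0.071,1],[0.029,0.973,0,-0.071,1],[0.029,0.973,0,-0.071,1],[0.029,0.973,0,-0.071,1],[0.029,0.973,0,-0.071,1],[0.029,0.973,0,-0.071,1],[0.029,0.973,0,-0.071,1],[0.029,0.973,0,-0.071,1],[0.029,0.973,0,-0.071,1],[0.029,0.973,0,-0.071,1],[0.029,0.973,0,-0.071,1],[0.029,0.973,0,-0.071,1],[0.029,0.341,0,-0.071,1],[0,0,0,0,1],[0,0,0,0,1]]]}}

```text
time_s: 21.15
position: [0.5614, 0.1979, 0.1786]
tcp_rot: [[0.946, -0.323, -0.001], [-0.323, -0.946, -0.001], [-0.0, 0.001, -1.0]]
force: [0.3, 0.7, -0.5]
opening: 0.32
```

Run:
```python
from h import *
st();c=snap('wrist','w13');overlay(c,[],'ov13',(200,140,440,320),3)
O=np.array([.5537,.2014,.0325])
c=snap('side','s13')
S=lambda L:slotw(O,161.15,L)
overlay(c,[(S([(10,-48,50),(10,48,50),(0,48,50),(0,-48,50)]),(0,0,255)),(S([(25,-75,46),(25,75,46)]),(0,255,255)),(S([(-8,-75,46),(-8,75,46)]),(255,255,0))],'ov13s',(230,130,390,290),4)
```

```text
t 21.15 p [0.5614 0.1979 0.1786] yaw -18.85 F [ 0.3  0.7 -0.5] op 0.32
```

View pics/ov13.png

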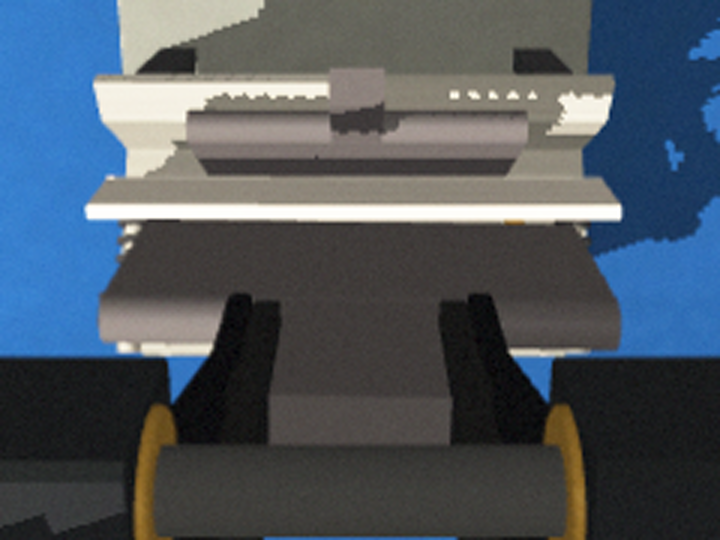

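View pics/ov13s.png

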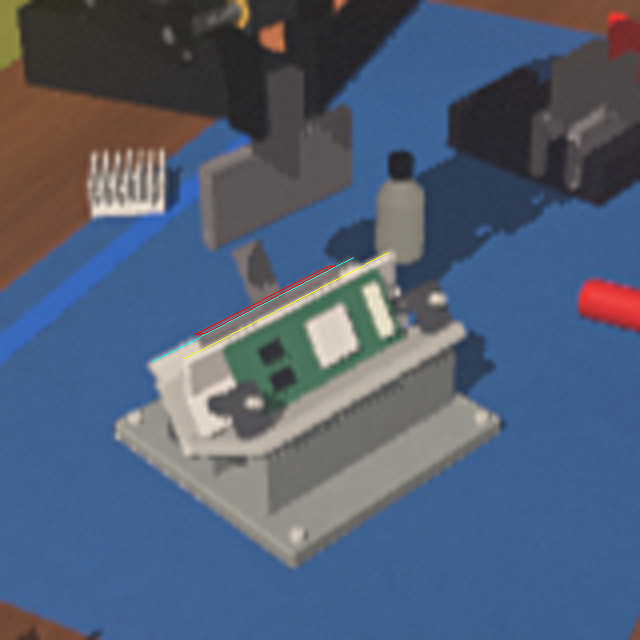

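{"op": "send_rows", "data": {"plan": [[[0,0,-0.5,0,1],[0,0,-0.5,0,1],[0,0,-0.4,0,1],[0,0,-0.3,0,1],[0,0,-0.12,0,1],[0,0,-0.1,0,1],[0,0,0,0,1]]]}}

```text
time_s: 21.95
position: [0.5618, 0.1988, 0.1213]
tcp_rot: [[0.946, -0.323, -0.0], [-0.323, -0.946, -0.0], [-0.0, 0.0, -1.0]]
force: [0.1, -0.0, -1.4]
opening: 0.32
```

Run:
```python
from h import *
st();c=snap('wrist','w14');overlay(c,[],'ov14',(200,140,440,320),3)
```

```text
t 21.95 p [0.5618 0.1988 0.1213] yaw -18.86 F [ 0.1 -0.  -1.4] op 0.32
```

View pics/ov14.png

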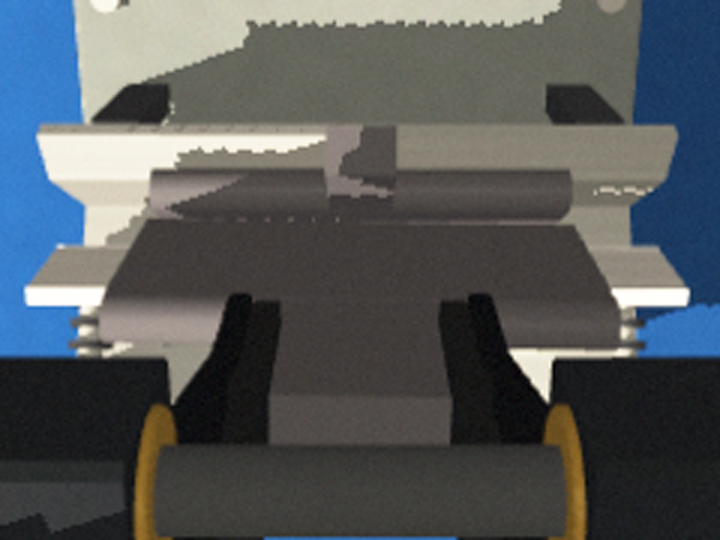

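{"op": "send_rows", "data": {"plan": [[[0.196,-0.067,-0.01,0,1],[0.196,-0.067,-0.03,0,1],[0.196,-0.067,-0.05,0,1],[0,0,0,0,1]]]}}

```text
time_s: 22.4
position: [0.5803, 0.1927, 0.1202]
tcp_rot: [[0.946, -0.324, 0.001], [-0.324, -0.946, 0.0], [0.001, -0.001, -1.0]]
force: [-2.8, -0.3, 5.1]
opening: 0.316
```

{"op": "send_rows", "data": {"plan": [[[0.196,-0.067,-0.05,0,1],[0.196,-0.067,-0.08,0,1],[0,0,0,0,1]]]}}

```text
time_s: 22.7
position: [0.5924, 0.1887, 0.1162]
tcp_rot: [[0.946, -0.324, 0.001], [-0.324, -0.946, 0.001], [0.001, -0.001, -1.0]]
force: [-2.1, -0.4, 4.2]
opening: 0.317
```

Run:
```python
from h import *
st();c=snap('side','s15');overlay(c,[],'ov15s',(230,130,390,290),4)
```

```text
t 22.7 p [0.5924 0.1887 0.1162] yaw -18.88 F [-2.1 -0.4  4.2] op 0.317
```

View pics/ov15s.png

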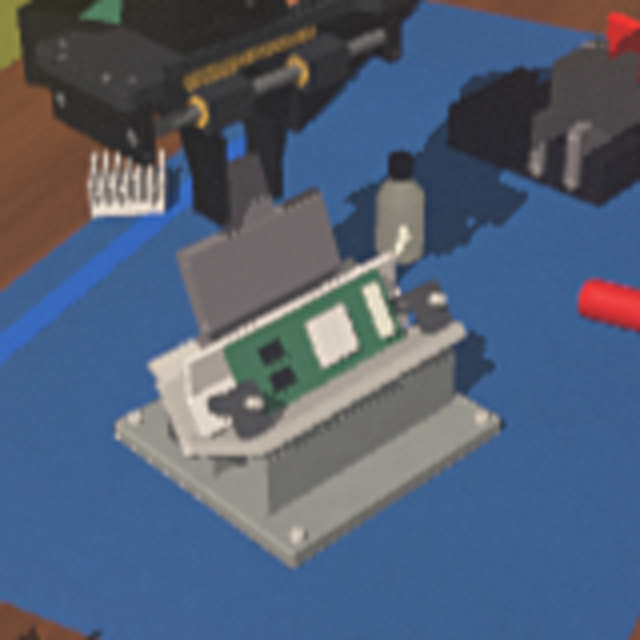

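{"op": "send_rows", "data": {"plan": [[[0.196,-0.067,-0.1,0,1],[-0.068,0.023,-0.13,0,1],[-0.068,0.023,-0.13,0,1],[0,0,0,0,1]]]}}

```text
time_s: 23.15
position: [0.5927, 0.1886, 0.1044]
tcp_rot: [[0.946, -0.323, -0.001], [-0.323, -0.946, 0.001], [-0.001, -0.001, -1.0]]
force: [-1.7, 0.9, 2.5]
opening: 0.321
```

{"op": "send_rows", "data": {"plan": [[[-0.068,0.023,-0.13,0,1],[-0.068,0.023,-0.13,0,1],[0,0,0,0,1]]]}}

```text
time_s: 23.45
position: [0.5895, 0.1898, 0.0969]
tcp_rot: [[0.946, -0.323, 0.001], [-0.323, -0.946, 0.0], [0.001, -0.001, -1.0]]
force: [-1.1, 1.3, 4.4]
opening: 0.317
```

{"op": "send_rows", "data": {"plan": [[[-0.068,0.023,-0.13,0,1],[-0.068,0.023,-0.13,0,1],[0,0,0,0,1]]]}}

```text
time_s: 23.75
position: [0.5898, 0.1905, 0.0912]
tcp_rot: [[0.946, -0.323, 0.011], [-0.323, -0.947, -0.0], [0.01, -0.003, -1.0]]
force: [1.6, -1.0, 9.2]
opening: 0.317
```

{"op": "send_rows", "data": {"plan": [[[-0.068,0.023,-0.13,0,1],[-0.068,0.023,-0.13,0,1],[0,0,0,0,1]]]}}

```text
time_s: 24.05
position: [0.5855, 0.1921, 0.0825]
tcp_rot: [[0.946, -0.323, 0.011], [-0.323, -0.946, 0.0], [0.01, -0.004, -1.0]]
force: [3.6, -0.1, 1.5]
opening: 0.316
```

Run:
```python
from h import *
st();c=snap('side','s16');overlay(c,[],'ov16s',(230,130,390,290),4)
```

```text
t 24.05 p [0.5855 0.1921 0.0825] yaw -18.84 F [ 3.6 -0.1  1.5] op 0.316
```

View pics/ov16s.png

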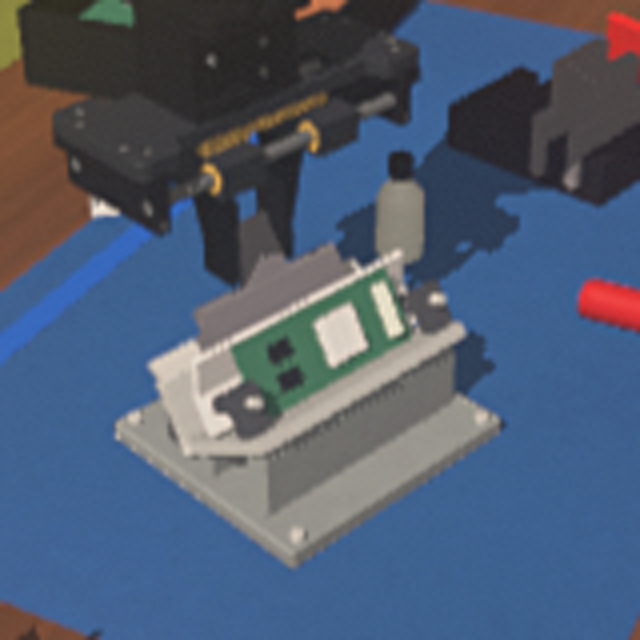

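{"op": "send_rows", "data": {"plan": [[[-0.03,0.01,-0.13,0,1],[-0.03,0.01,-0.1,0,1],[0,0,0,0,1]]]}}

```text
time_s: 24.4
position: [0.579, 0.1928, 0.0726]
tcp_rot: [[0.947, -0.323, 0.0], [-0.323, -0.947, -0.0], [0.0, 0.0, -1.0]]
force: [4.9, -0.8, -2.2]
opening: 0.319
```

Run:
```python
from h import *
st();print(bot.read_state()['moment']);c=snap('wrist','w17');overlay(c,[],'ov17',(200,140,440,320),3)
```

```text
t 24.4 p [0.579  0.1928 0.0726] yaw -18.83 F [ 4.9 -0.8 -2.2] op 0.319
[-0.01571782 -0.94141032  0.1077712 ]
```

View pics/ov17.png

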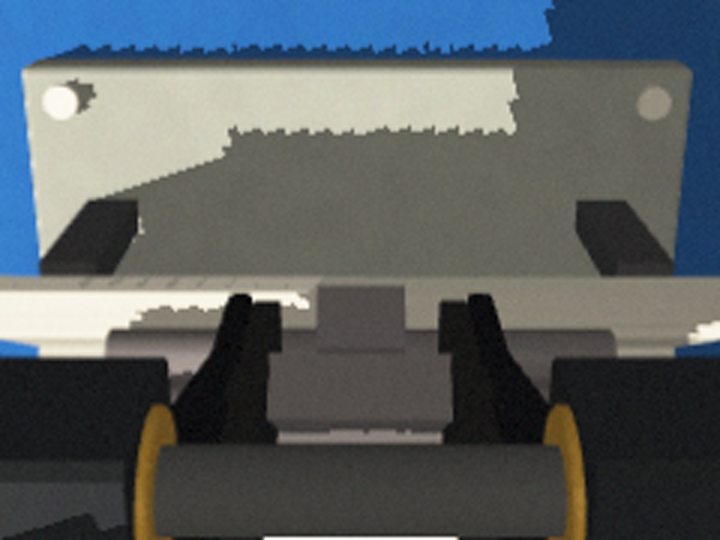

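{"op": "send_rows", "data": {"plan": [[[0,0,-0.06,0,1],[0,0,0,0,1]]]}}

```text
time_s: 24.65
position: [0.5786, 0.1929, 0.0712]
tcp_rot: [[0.946, -0.323, -0.001], [-0.323, -0.946, -0.0], [-0.001, 0.0, -1.0]]
force: [3.9, -0.7, -2.0]
opening: 0.321
```

Run:
```python
from h import *
O=np.array([.5537,.2014,.0325])
S=lambda L:slotw(O,161.15,L)
def tab(x,w,d=0):return S([(x-5,-w,82+d),(x+5,-w,82+d),(x+5,w,82+d),(x-5,w,82+d)])
st()
for n,b,k in(('side',(230,130,390,290),4),('wrist',(200,140,440,320),3)):
    c=snap(n,n+'18');overlay(c,[(tab(5,7),(0,255,0)),(tab(15,14),(0,0,255)),(S([(20,-48,50),(20,48,50),(10,48,50),(10,-48,50)]),(0,255,255))],'ov18'+n,b,k)
```

```text
t 24.65 p [0.5786 0.1929 0.0712] yaw -18.84 F [ 3.9 -0.7 -2. ] op 0.321
```

View pics/ov18side.png

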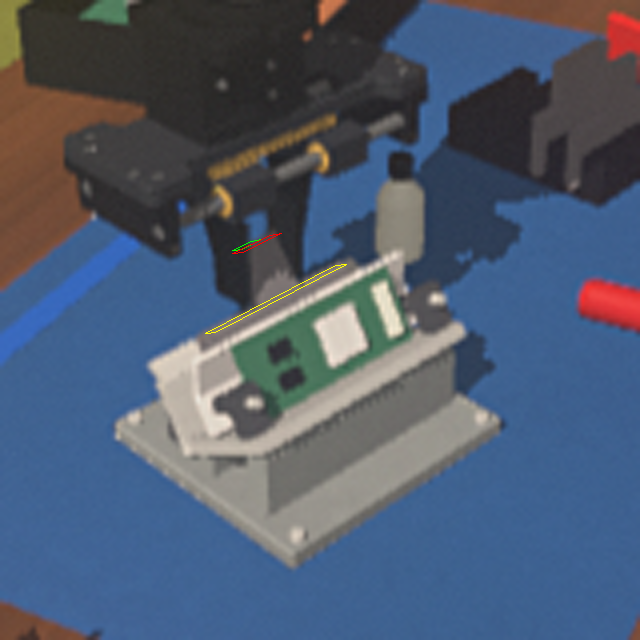

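View pics/ov18wrist.png

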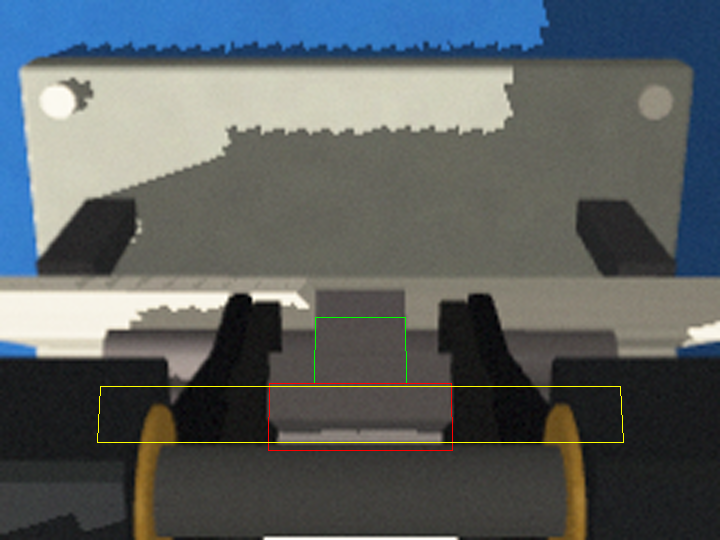

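{"op": "send_rows", "data": {"plan": [[[0,0,0,0,-0.1],[0,0,0,0,-0.1],[0,0,0,0,-0.1],[0,0,0.5,0,-0.1],[0,0,0.9,0,-0.1],[0,0,0.9,0,-0.1],[0,0,0.9,0,-0.1],[0,0,0,0,-0.1],[0,0,0,0,-0.1]]]}}

```text
time_s: 25.65
position: [0.5789, 0.193, 0.1692]
tcp_rot: [[0.946, -0.323, 0.002], [-0.323, -0.946, 0.0], [0.001, -0.001, -1.0]]
force: [-0.9, -0.4, 0.2]
opening: 0.549
```

Run:
```python
from h import *
O=np.array([.5537,.2014,.0325])
S=lambda L:slotw(O,161.15,L)
def tab(x,w,d=0):return S([(x-5,-w,82+d),(x+5,-w,82+d),(x+5,w,82+d),(x-5,w,82+d)])
st()
for n,b,k in(('side',(230,130,390,290),4),('wrist',(190,140,450,340),3)):
    c=snap(n,n+'19');overlay(c,[(tab(5,7),(0,255,0)),(tab(15,14),(0,0,255)),(S([(-8,-75,46),(-8,75,46)]),(255,255,0)),(S([(0,-75,34),(0,75,34)]),(255,255,0)),(S([(20,-48,50),(20,48,50),(10,48,50),(10,-48,50)]),(0,255,255))],'ov19'+n,b,k)
```

```text
t 25.65 p [0.5789 0.193  0.1692] yaw -18.85 F [-0.9 -0.4  0.2] op 0.549
```

View pics/ov19side.png

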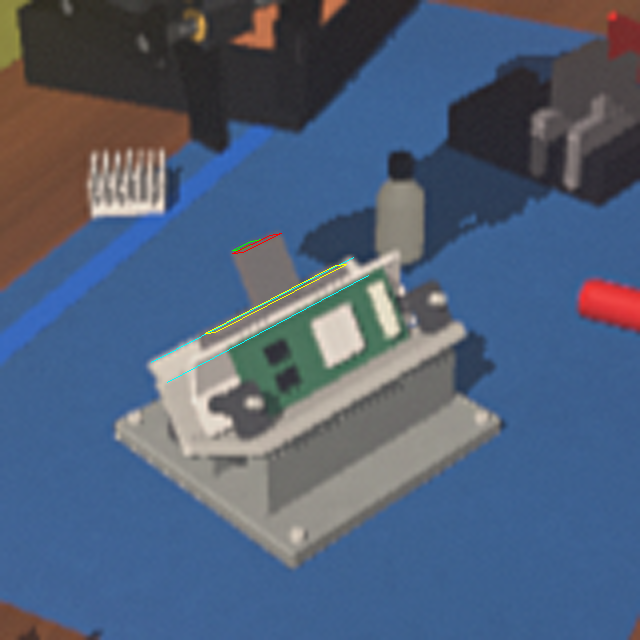

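View pics/ov19wrist.png

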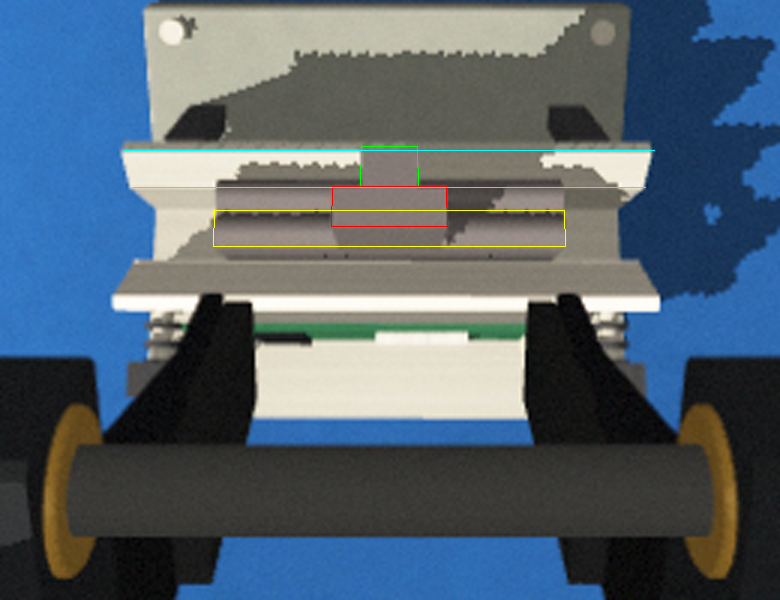

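{"op": "send_rows", "data": {"plan": [[[0.04,-0.02,-0.2,0,1],[0,0,-0.5,0,1],[0,0,-0.5,0,1],[0,0,-0.5,0,1],[0,0,-0.2,0,1],[0,0,-0.1,0,1],[0,0,-0.06,0,1],[0,0,0,0,1],[0,0,0,0,1],[0,0,0,0,1]]]}}

```text
time_s: 26.75
position: [0.5805, 0.1924, 0.1066]
tcp_rot: [[0.946, -0.323, 0.001], [-0.323, -0.946, 0.0], [0.001, -0.001, -1.0]]
force: [-1.1, 0.9, -0.8]
opening: 0.008
```

{"op": "send_rows", "data": {"plan": [[[0,0,-0.05,0,1],[0,0,0,0,1]]]}}

```text
time_s: 26.95
position: [0.58, 0.1923, 0.1046]
tcp_rot: [[0.946, -0.323, 0.0], [-0.323, -0.946, 0.0], [0.0, -0.0, -1.0]]
force: [0.1, -1.2, -0.2]
opening: 0.002
```

{"op": "send_rows", "data": {"plan": [[[0,0,-0.05,0,1],[0,0,0,0,1]]]}}

```text
time_s: 27.15
position: [0.5799, 0.1923, 0.1028]
tcp_rot: [[0.946, -0.323, -0.0], [-0.323, -0.946, -0.0], [-0.0, 0.0, -1.0]]
force: [-0.6, 0.2, 0.6]
opening: 0.006
```

{"op": "send_rows", "data": {"plan": [[[0,0,-0.05,0,1],[0,0,0,0,1]]]}}

```text
time_s: 27.35
position: [0.5799, 0.1923, 0.1013]
tcp_rot: [[0.946, -0.323, -0.0], [-0.323, -0.946, -0.0], [-0.0, 0.0, -1.0]]
force: [-0.2, -0.0, -0.4]
opening: 0.006
```

{"op": "send_rows", "data": {"plan": [[[0,0,-0.04,0,1],[0,0,0,0,1]]]}}

```text
time_s: 27.55
position: [0.5802, 0.1923, 0.1003]
tcp_rot: [[0.946, -0.323, 0.0], [-0.323, -0.946, 0.0], [0.0, -0.0, -1.0]]
force: [0.3, 0.6, 0.9]
opening: 0.009
```

{"op": "send_rows", "data": {"plan": [[[0,0,-0.04,0,1],[0,0,0,0,1]]]}}

```text
time_s: 27.75
position: [0.5804, 0.1923, 0.0998]
tcp_rot: [[0.946, -0.323, 0.001], [-0.323, -0.946, 0.0], [0.001, -0.0, -1.0]]
force: [-0.5, -0.5, 2.8]
opening: 0.005
```

{"op": "send_rows", "data": {"plan": [[[0,0,-0.05,0,1],[0,0,-0.04,0,1],[0,0,0,0,1]]]}}

```text
time_s: 28.05
position: [0.5818, 0.1921, 0.0984]
tcp_rot: [[0.946, -0.323, 0.004], [-0.323, -0.946, -0.0], [0.004, -0.001, -1.0]]
force: [-1.1, -1.3, 8.8]
opening: 0.004
```

{"op": "send_rows", "data": {"plan": [[[0,0,0.3,0,1],[0,0,0.7,0,1],[0,0,0.9,0,1],[0,0,0.9,0,1],[0.3,-0.3,0.3,0,1],[0,0,0,0,1],[0,0,0,0,1]]]}}

```text
time_s: 28.75
position: [0.5886, 0.1827, 0.1883]
tcp_rot: [[0.946, -0.324, -0.002], [-0.324, -0.946, -0.0], [-0.002, 0.001, -1.0]]
force: [-1.0, 0.7, -0.3]
opening: 0.009
```

Run:
```python
from h import *
O=np.array([.5537,.2014,.0325])
S=lambda L:slotw(O,161.15,L)
def tab(x,w,d=0):return S([(x-5,-w,82+d),(x+5,-w,82+d),(x+5,w,82+d),(x-5,w,82+d)])
st()
for n,b,k in(('side',(230,100,430,290),4),('wrist',(190,140,450,340),3)):
    c=snap(n,n+'20');overlay(c,[(tab(5,7),(0,255,0)),(tab(15,14),(0,0,255)),(S([(20,-48,50),(20,48,50),(10,48,50),(10,-48,50)]),(0,255,255)),(S([(33,-75,46),(33,75,46)]),(255,0,255))],'ov20'+n,b,k)
```

```text
t 28.75 p [0.5886 0.1827 0.1883] yaw -18.91 F [-1.   0.7 -0.3] op 0.009
```

View pics/ov20side.png

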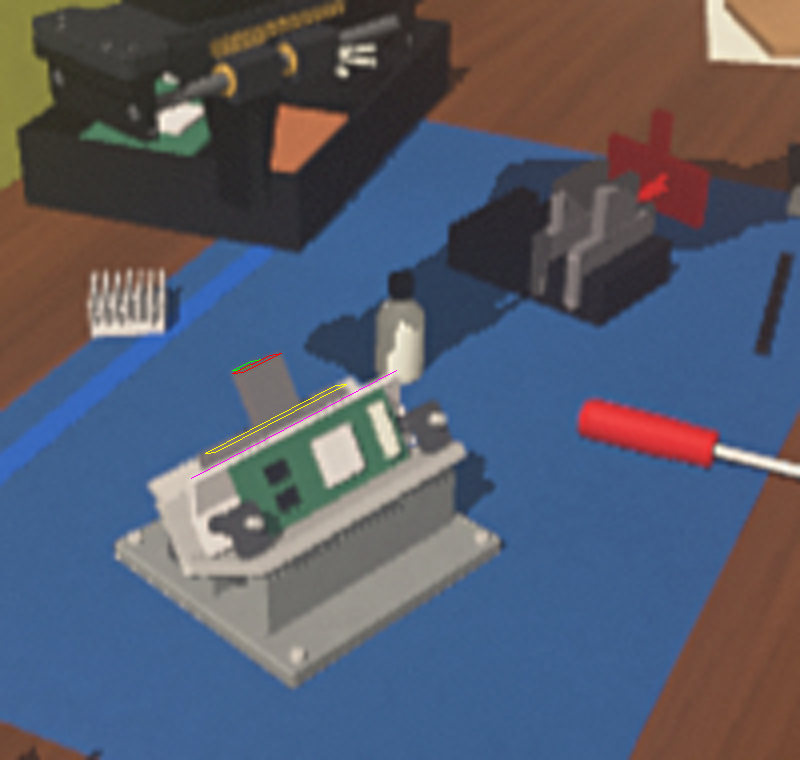

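View pics/ov20wrist.png

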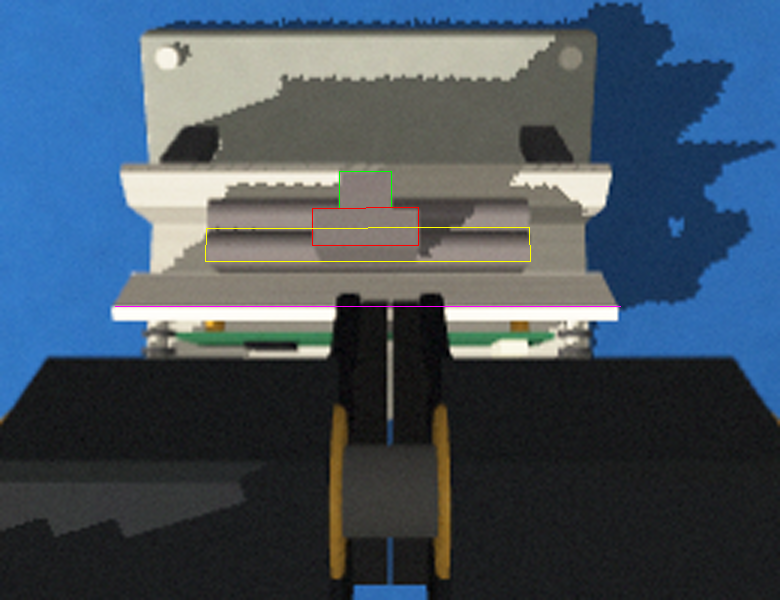

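Everything matches the seated model: the carrier edge lies where a fully displaced carrier (inner face at slot x = 20 mm) should be. It started at about 12 mm. The bottle is standing and plates c and d are still in the rack, so I'm handing in.

```bash
python3 -c "
from rig import bot
print(bot.hand_in())"
```

```text
the job is handed in; nothing more can be done
None
```

I put plate a (narrow tab) and then plate b into the slot. Plate b filled the gap and pushed the sprung carrier back, so I stopped at two and handed in at about 29 s.

**How they went in:** The move interface cannot tilt the tool. I held each plate by the ends of its tab, set its lower edge in the slot mouth, let it swing to the 30° lean, and slid it down the slot.

**Last checks:**
- **Plates seated:** In the side and wrist pictures both plates match the outlines expected when fully down. Pressing on plate b's tab with closed fingers met it within about 0.2 mm of the height expected when seated. It held about 9 N with no sign of sinking; most of the roughly 2 mm of further travel I put down to the arm yielding. Plate a's seating was checked only by contact when I put it in and by the pictures.
- **Carrier:** Its edge sits where it should with 20 mm of plates in the slot. I read the original gap as about 12 mm, so it is pushed back roughly 8 mm. These are estimates from the pictures.
- **Surroundings:** Plates c and d are still standing in the rack, the bottle is upright, and the robot was touching nothing at hand-in.

**What disagreed:**
- **Fingertip offset:** The fingertips are about 13 mm behind the reported TCP, not 17 mm ahead of it as `bot.tip_extent` says. My first grasp closed on air just above plate a's tab. I confirmed the offset by touch and in the wrist picture, then used it for everything after.
- **Sideways offset on plate b:** Partway down, the gripper sat about 4 mm off to the side with 4–5 N on it, and both tabs appeared about 4 mm out of place. That was gone once I let go.

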